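# Emergency-stop check at the laser cutter

## Robot

A 6-joint arm with a two-finger parallel gripper is mounted at the origin on the work surface. World frame = base frame: x ahead of the robot, y to its left, z up, the work surface at z = 0. Lengths are in mm, angles in degrees, forces in N, time in s.
With the tool pointing down it reaches from about 350 to 850 mm from the base axis. Payload 8.1 kg.
Tool frame: the origin (TCP) lies midway between the tips of the shut fingers; the grasp point (between the pads) lies hold_point_z behind it (hold_point_z is the distance from the TCP to the grasp point, in mm); z points along the fingers, x is the direction in which the jaws open and shut, and the axes are right-handed (so a half turn about z gives the same grasp; the last joint's range is limited). The gripper opens to 85 mm and grips with 20 to 120 N. Pads are 22 mm wide; open, the fingers measure 114 mm over their backs; the gripper's body (76 mm by 85 mm) begins 54 mm behind the grasp point. The pads swing forward as they close: fully open they stand 13 mm farther back than shut.
Start: joints at [70.68, 7.471, 85.268, -0, 87.261, -4.893], TCP at [149.466, 581.09, 231.292] pointing down, gripper open.
Joint ranges: [-169.43, 169.43], [-51.17, 129.36], [1.28, 143.12], [-76.62, 256.62], [0, 156.53], [-152.29, 152.29]. Speed limits (degrees/s): [136.94, 136.94, 159.86, 180, 180, 180].

## Interface

Orientations are given as [roll, pitch, yaw] about the fixed x, y, z axes, in that order (R = Rz(yaw) Ry(pitch) Rx(roll)).
In Python, from bench import * gives the robot as it stands.
- The arm moves only by the shell command python3 -m pendant 'ROWS' [OPENING] [FORCE]. ROWS is JSON, a list that holds one entry, the list of rows, each a list of 4 numbers: the shift along the tool's x, y, z normalised to -1 to 1, where 1 is 0.02 m, then the turn about the tool's z normalised to -1 to 1, where 1 is 0.08 rad. A call has exactly 10 rows; each row shifts and turns the pose as measured when the row begins, along the tool's axes as they then stand; what a row does not reach is not made up. A row lasts 1/12 s, in which the tool goes at most 41.7 mm and 7.16 degrees, less where a joint would pass 70% of its speed; a pose out of reach is approached as far as the arm can. A call with a number of a shift or a turn outside -1 to 1 is refused whole. A call with a gripper value outside its range is refused whole. OPENING is the gripper's target within -1 to 1 (fully open at 1, half-way at 0, shut at -1), set as the call begins (- or left out, the last holds). The fingers move at their own pace and stop on an object; FORCE is the grip in N (left out, the last holds). Time passes only in rows, so rows that do not move let the fingers close, or fill a call up. It gives the time, the measured TCP pose, the force and the opening at its end, in the units of the state.
- sense(): the state, without advancing time (a new reading comes with each control period).
- snapshot(name): name is "scene" or "top" or "wrist"; returns the picture (400x640x3 uint8, red, green, blue); there is no depth.
- calibration(name): a dict with "mtx" (3x3 intrinsics, pixels), "world_to_cam" (4x4, takes a point from world to camera coordinates); the wrist camera has in their place "hand_eye" (4x4, takes a point from camera to tool coordinates, whose origin is the TCP and whose axes are the tool frame's). Camera axes: x right, y down, z forward; pixel columns grow to the right and rows downward; lengths in mm; the calibration is good to about 2 mm. A picture is of the moment at which its call begins: read the wrist's pose just before it. calibration takes no time and is no camera call.
- hand_in(): hands the job in, once; it reports no verdict.
The state is a dict: "time": time; "joint_pos": joint angles; "qd": joint speeds; "joint_efforts": joint torques, N m; "tool_pos": TCP position; "tcp_rot": TCP orientation; "ft_force": force on the tool from outside, world axes, zero at the start; "wrist_torque": the same for the moment, N m; "finger_gap": finger opening in mm.
Only numpy, scipy, OpenCV 4.12 (cv2) and the standard library are available. Lean on these libraries where they do the work, as an engineer would, in place of code of your own. Each camera call takes 0.05 s, during which the arm holds its last target.

## Task

Do the stop check on the bench: press the red mushroom button down until it latches, then push one of its ears round clockwise, as the arrows show, so that it springs up again, and then press the blue reset button fully in and let it come back. Only press and push with the fingertips: do not pull the red head upward, leave the green start button alone, do not press the blue one while the red one is down, and do not disturb the things lying about.

Things in the scene. Friction and masses are not known exactly. Their poses are not given: they have to be found in the camera images.
- stop_top (a point): Centre of the top of the red mushroom head, on its upright axis of press and turn; it moves and turns with the head, z up. At rest 104.5 mm above the table. The head is a 50 mm round cap, 16.5 mm tall (underside 88 mm above the table at rest), with two white arrows on top and two ears (next entries) sticking out left and right.
- stop_station: Yellow stop box under the red head, bolted down, 100 x 100 x 62 mm; origin at the centre of its underside, on the head's axis, z up. On its top are a black collar 48 mm wide and 4 mm high, and the head's 26 mm stem.
- stop_ear_left (a point): Middle of the exposed part of one ear of the mushroom head, on its +y side: 38 mm from the head's axis, 8.5 mm below the head's top. Each ear is a level bar 12 mm wide and 12 mm tall (6 mm above and below this point) that reaches radially to 48 mm from the axis; a fingertip beside it can push it round. Axes as stop_top.
- stop_ear_right (a point): The same point of the other ear, on the -y side of the head.
- stop_press (a joint): How far the mushroom head is pressed in, m: 0 = out (rest), 0.012 = end of travel. Pressed beyond about 0.010 it latches, and then stays down by itself at about 0.0083. The spring takes about 4.5 N to the latch and 6 to 7 N at the end of travel, where it meets a solid stop. It goes negative if the head is pulled upward.
- stop_twist (a joint): How far the mushroom head is turned, rad: 0 = rest, grows clockwise seen from above (as the white arrows show), end stop at 0.85. It cannot turn the other way. A light spring (0.01 to 0.05 N m) turns it back when let go. While latched down, turning it past about 0.45 frees the latch: the head springs up and turns back to 0 once let go.
- reset_top (a point): Centre of the top face of the blue reset button, 67 mm above the table, 32 mm diameter, in a black ring 48 mm wide whose top is 10 mm below the button's top, on a grey box 72 x 72 x 45 mm bolted to the table. z points up.
- reset (a joint): How far the blue reset button is pressed, m: 0 = out, 0.006 = fully down, which takes 5 N. It springs back when let go.
- start_top (a point): Centre of the top face of the green start button, same sizes as the blue one.
- start (a joint): How far the green start button is pressed, m (same make as the blue one, on a like grey box on the other side of the red stop): 0 = out, 0.006 = fully down. To be left alone.
- glue: A loose bystander: white glue bottle with an orange cap, 56 mm diameter, 110 mm tall, standing; origin at the centre of its underside.
- mug: A loose bystander: blue mug, 72 mm wide, 85 mm tall; origin at the centre of its underside.
- coaster: A loose bystander: round plywood coaster, 84 mm diameter, 6 mm thick, lying flat; origin at the centre of its underside.
- cork: A loose bystander: round cork mat, 90 mm diameter, 8 mm thick, lying flat; origin at the centre of its underside.
- tag: A loose bystander: blue plastic tag blank, 80 x 45 x 6 mm, lying flat; origin at the centre of its underside.
- tape: A loose bystander: yellow tape ring, 96 mm diameter, 25 mm tall, lying flat; origin at the centre of its underside.
- driver: A loose bystander: orange-handled screwdriver, 200 mm long, lying along its own x; origin under its middle.
Mind the look-alikes: they are no part of the job. Of the things that look like the stop_station, the smallest one is meant.

How it is judged (in metres and radians):
On the way, in this order (a step that is already met when the one before it is completed fails the run):
1. the red head is pressed in and past its latch (more than 9 mm) (value of joint stop_press above 0.009 m and value of joint stop_twist below 0.15 rad).
2. the head, still down, is turned clockwise (past 0.25 rad) (value of joint stop_press above 0.006 m and value of joint stop_twist above 0.25 rad).
3. the head has sprung up (less than 2.5 mm down) (value of joint stop_press below 0.0025 m), for 0.1 s.
4. the blue reset button is pressed (more than 4.5 mm) with the red head up (value of joint reset above 0.0045 m and value of joint stop_press below 0.0025 m).
At the end, for the whole second after the job is handed in: The red head is up again (within 2 mm of rest) and turned back (within 0.1 rad), the blue and green buttons are out (within 1.5 mm), and the robot is clear (value of joint stop_press below 0.002 m and value of joint stop_twist below 0.1 rad and value of joint each of reset, start below 0.0015 m); the robot touches nothing.
It fails at once if the red head is pulled upward (more than 3 mm above rest) (value of joint stop_press below -0.003 m).
It fails at once if the green start button is pressed (more than 2.5 mm) (value of joint start above 0.0025 m).
It fails at once if the blue reset button is pressed (more than 2.5 mm) while the red head is down (more than 5 mm) (value of joint reset above 0.0025 m and value of joint stop_press above 0.005 m).
It fails at once if a loose thing is lifted or shifted by more than 20 mm (distance of any of glue, mug, coaster, cork, tag, tape, driver from where it was at the start of the episode above 0.02 m).
It also fails if it takes over 48 s, if anything falls off the work surface, if the arm or the gripper's body presses on something with over 40 N, if the wrist force passes 120 N, or if a joint passes its speed limit or range.

## Working session

There is one attempt and no reset: what is moved stays moved. The work goes in short steps, Python scripts to look and compute and a shell command to move; the robot and the scene stay as the last step left them, time stands still between calls to the robot, and variables do not carry over. Pictures are saved under pics/ and viewed, and the job is handed in when it is done.

```bash
mkdir -p pics; ls; python3 - <<'E'
from bench import *
import cv2
print(sense())
for n in("scene","top"):
    cv2.imwrite(f"pics/{n}0.png",snapshot(n)[:,:,::-1]); c=calibration(n); print(c)
E
```

```text
pics
{'time': 0.0, 'joint_pos': array([ 7.06801745e+01,  7.51454202e+00,  8.53301993e+01,  1.39653315e-04,
        8.72624358e+01, -4.89372450e+00]), 'qd': array([-0.02801471,  0.10448947,  0.06682168,  0.05326155, -0.18293669,
        0.04158828]), 'joint_efforts': array([-1.55294006e-04, -5.69401109e+01, -5.00539327e+01, -2.14433735e-04,
        1.50309806e-02,  1.81267630e-06]), 'tool_pos': array([149.27668701, 580.55476219, 230.24152806]), 'tcp_rot': array([-1.79990718e+02,  1.06774584e-01,  7.55739009e+01]), 'ft_force': array([ 0.22803955,  0.46584252, -0.64847173]), 'wrist_torque': array([-0.02729552,  0.02684699, -0.03440961]), 'finger_gap': 85.2679102594351}
{'mtx': array([[380.4433419 ,   0.        , 317.79841617],
       [  0.        , 380.4433419 , 196.7950011 ],
       [  0.        ,   0.        ,   1.        ]]), 'world_to_cam': array([[-7.97166956e-01,  6.03555915e-01, -1.56557389e-02,
         4.35812152e+02],
       [ 5.27951295e-01,  6.84261018e-01, -5.03045018e-01,
        -2.53063164e+02],
       [-2.92903184e-01, -4.09276333e-01, -8.64118399e-01,
         1.25469737e+03],
       [ 0.00000000e+00,  0.00000000e+00,  0.00000000e+00,
         1.00000000e+00]])}
{'mtx': array([[429.65492497,   0.        , 316.19443264],
       [  0.        , 429.65492497, 203.62067539],
       [  0.        ,   0.        ,   1.        ]]), 'world_to_cam': array([[-2.68887354e-02, -9.99629496e-01, -4.22690003e-03,
         1.29832353e+01],
       [-9.98110380e-01,  2.70811023e-02, -5.51568945e-02,
         5.29628922e+02],
       [ 5.52509278e-02,  2.73581366e-03, -9.98468753e-01,
         1.13711700e+03],
       [ 0.00000000e+00,  0.00000000e+00,  0.00000000e+00,
         1.00000000e+00]])}
```

View pics/scene0.png

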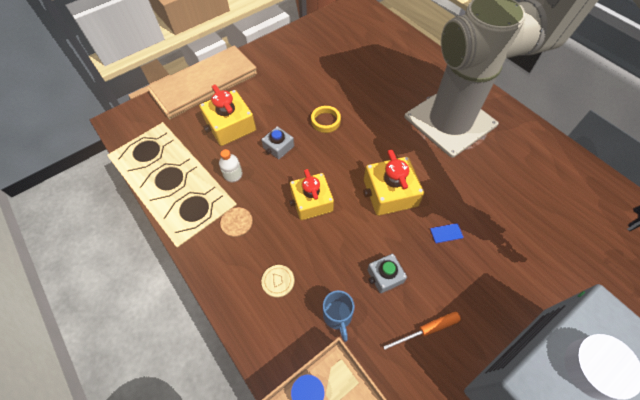

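View pics/top0.png

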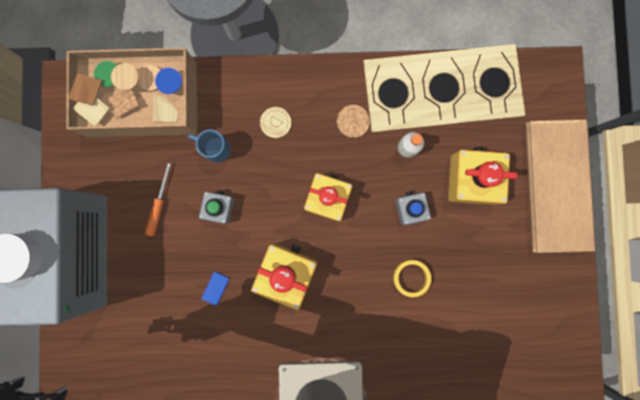

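The smallest yellow box is the middle one, at about (329,197) in the top view. Blue reset is at (415,208) and green start at (214,207). Next I measure them.

```bash
cat > h.py <<'E'
import numpy as np,cv2
from bench import *
def ray(c,px,z):
    K=c["mtx"];T=c["world_to_cam"];R=T[:3,:3];t=T[:3,3]
    d=R.T@np.linalg.solve(K,[px[0],px[1],1]);o=-R.T@t
    return o+d*(z-o[2])/d[2]
def proj(c,p):
    q=c["world_to_cam"]@np.r_[p,1];q=c["mtx"]@q[:3];return q[:2]/q[2]
E
python3 - <<'E'
from h import *
for n,boxes in (("top",{"red":(300,165,360,230),"blue":(395,188,435,228),"green":(195,188,235,228),"yel":(300,165,360,230)}),
          ("scene",{"red":(285,160,340,225),"blue":(255,115,300,160),"green":(365,250,410,295),"yel":(285,160,340,225)})):
    im=cv2.imread(f"pics/{n}0.png");c=calibration(n)
    hsv=cv2.cvtColor(im,cv2.COLOR_BGR2HSV);H,S,V=cv2.split(hsv)
    M={"red":((H<5)|(H>172))&(S>150)&(V>110),"blue":(H>100)&(H<130)&(S>150)&(V>60),"green":(H>45)&(H<85)&(S>120),"yel":(H>20)&(H<32)&(S>120)}
    for k,(x0,y0,x1,y1) in boxes.items():
        m=np.zeros(H.shape,np.uint8);m[y0:y1,x0:x1]=M[k][y0:y1,x0:x1]
        ys,xs=np.nonzero(m);ctr=np.array([xs.mean(),ys.mean()])
        z={"red":100,"blue":67,"green":67,"yel":62}[k]
        r=cv2.minAreaRect(np.c_[xs,ys].astype(np.float32))
        print(n,k,len(xs),ctr,ray(c,ctr,z).round(1),r, ray(c,r[0],z).round(1))
        if k in("red","yel"): print([ray(c,p,96 if k=="red" else 62).round(0)[:2].tolist() for p in cv2.boxPoints(r)])
    x0,y0,x1,y1=boxes["red"]; 
    cv2.imwrite(f"pics/{n}crop.png",cv2.resize(im[y0:y1,x0:x1],None,fx=8,fy=8,interpolation=cv2.INTER_CUBIC))
E
```

```text
top red 248 [328.57258065 195.75      ] [543.8 -32.8 100. ] ((328.5, 195.5), (17.23408317565918, 35.4613151550293), 83.2901611328125) [544.4 -32.7 100. ]
[[562.0, 13.0], [570.0, -75.0], [527.0, -79.0], [519.0, 9.0]]
top blue 135 [415.78518519 207.87407407] [ 509.1 -255.5   67. ] ((416.0, 208.0), (12.0, 12.0), 90.0) [ 508.8 -256.    67. ]
top green 92 [213.85869565 206.20652174] [527.4 260.6  67. ] ((213.98463439941406, 206.22308349609375), (11.28715991973877, 9.178568840026855), 60.2551155090332) [527.3 260.3  67. ]
top yel 786 [325.92875318 197.8562341 ] [541.3 -26.9  62. ] ((327.6500244140625, 196.54998779296875), (36.99864196777344, 37.31486892700195), 18.434947967529297) [544.6 -31.4  62. ]
[[516.0, 30.0], [606.0, -3.0], [574.0, -93.0], [483.0, -60.0]]
scene red 236 [310.56779661 184.3220339 ] [547.8 -28.1 100. ] ((310.5, 183.5), (29.0, 15.0), 90.0) [546.3 -30.3 100. ]
[[533.0, -83.0], [500.0, -58.0], [556.0, 16.0], [588.0, -8.0]]
scene blue 55 [276.25454545 134.        ] [ 511.4 -253.    67. ] ((276.0, 134.0), (6.0, 8.0), 90.0) [ 512.  -253.5   67. ]
scene green 114 [388.71929825 267.38596491] [527.7 265.1  67. ] ((388.5, 267.5), (11.0, 11.0), 90.0) [528.4 265.   67. ]
scene yel 641 [312.81903276 195.64274571] [551.5 -14.7  62. ] ((312.6000061035156, 195.30001831054688), (40.16092300415039, 35.10127639770508), 71.56504821777344) [551.3 -16.   62. ]
[[576.0, -91.0], [479.0, -63.0], [528.0, 56.0], [618.0, 28.0]]
```

View pics/topcrop.png

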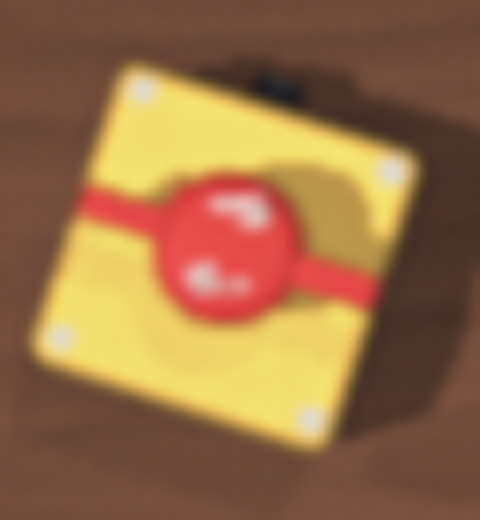

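View pics/scenecrop.png

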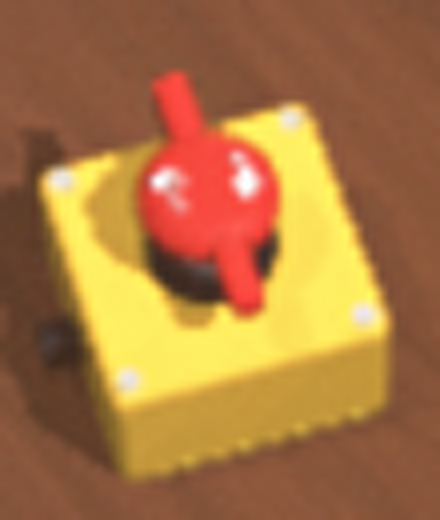

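```bash
python3 - <<'E'
from h import *
c=calibration("top")
a=ray(c,(300+85/8,165+200/8),96);b=ray(c,(300+375/8,165+285/8),96)
d=a-b;print(a,b,np.linalg.norm(d),(a+b)/2,np.degrees(np.arctan2(d[1],d[0])))
print(proj(c,[149,581,230]))
E
python3 -m pendant '[[[-0.6,0.5,0,0],[-0.85,0.75,0,0],[-0.85,0.75,0,0],[-0.85,0.75,0,0],[-0.85,0.75,0,0],[-0.85,0.75,0,0],[-0.85,0.75,0,0],[-0.85,0.75,0,0],[-0.85,0.75,0,0],[-0.85,0.75,0,0]]]' -1 30
```

```text
[559.69189696  11.43099322  96.        ] [530.68309814 -78.15337081  96.        ] 94.16405199308848 [545.18749755 -33.3611888   96.        ] 72.05724693910004
[ 47.90686406 383.46507503]
time: 0.93
tool_pos: [248.1, 376.7, 224.3]
tcp_rot: [-179.8, 0.6, 75.9]
ft_force: [0.9, -0.1, 0.6]
finger_gap: -0.1
```

```bash
python3 -m pendant '[[[-0.8,0.96,0,0],[-0.8,0.96,0,0],[-0.8,0.96,-0.1,0],[-0.8,0.96,-0.1,0],[-0.8,0.96,-0.1,0],[-0.8,0.96,-0.1,0],[-0.8,0.96,-0.1,0],[-0.8,0.96,-0.1,0],[-0.8,0.96,-0.1,0],[-0.8,0.96,-0.1,0]]]'
python3 -m pendant '[[[-0.8,0.96,0,0],[-0.8,0.96,0,0],[-0.8,0.96,-0.1,0],[-0.8,0.96,-0.1,0],[-0.8,0.96,-0.1,0],[-0.8,0.96,-0.1,0],[-0.8,0.96,-0.1,0],[-0.7,0.9,0,0],[-0.4,0.5,0,0],[0,0,0,0]]]'
```

```text
time: 1.77
tool_pos: [397.7, 162.7, 237.9]
tcp_rot: [-179.5, 0.9, 76.1]
ft_force: [0.2, 0.1, 0.7]
finger_gap: 0.1
time: 2.6
tool_pos: [527.6, -20.3, 244.9]
tcp_rot: [-179.2, 1.0, 75.8]
ft_force: [0.5, -0.2, 0.7]
finger_gap: -0.1
```

```bash
cat >> h.py <<'E'
from scipy.spatial.transform import Rotation as Ro
def wristcal(s):
    c=calibration("wrist");T=np.eye(4);T[:3,:3]=Ro.from_euler("xyz",s["tcp_rot"],degrees=True).as_matrix();T[:3,3]=s["tool_pos"]
    return {"mtx":c["mtx"],"world_to_cam":np.linalg.inv(T@c["hand_eye"])}
E
python3 - <<'E'
from h import *
s=sense();c=wristcal(s);im=snapshot("wrist")[:,:,::-1].copy();cv2.imwrite("pics/w1.png",im)
np.save("w1.npy",c,allow_pickle=True)
print(s["tool_pos"],proj(c,s["tool_pos"]),proj(c,[545,-32,104.5]),np.linalg.inv(c["world_to_cam"])[:3,3])
E
```

```text
[527.55601235 -20.28060564 244.94670243] [315.01833934 256.05282193] [310.32110264 211.29241487] [462.77564704  -1.10331438 388.97709783]
```

View pics/w1.png

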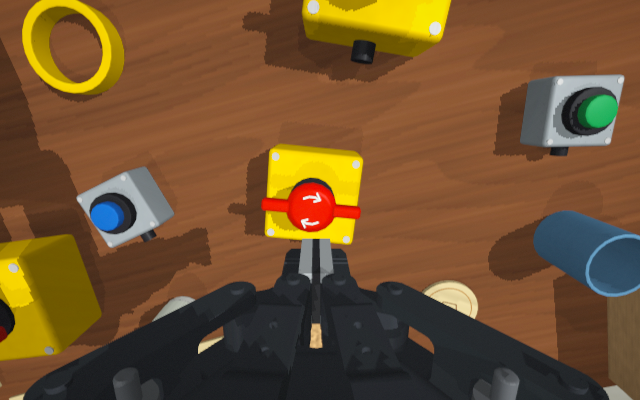

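The wrist view shows the red head at about (311,206), which agrees with the top-view estimate to a few px. Ears run to (263,204) and (359,212), and blue is at (107,212).

```bash
python3 - <<'E'
from h import *
c=np.load("w1.npy",allow_pickle=True).item();im=cv2.imread("pics/w1.png")
H,S,V=cv2.split(cv2.cvtColor(im,cv2.COLOR_BGR2HSV))
m=(((H<5)|(H>172))&(S>120)&(V>90)).astype(np.uint8);m[:160]=0;m[250:]=0;m[:,:255]=0;m[:,370:]=0
m2=cv2.morphologyEx(m,cv2.MORPH_CLOSE,np.ones((15,15)));m2=cv2.morphologyEx(m2,cv2.MORPH_OPEN,cv2.getStructuringElement(cv2.MORPH_ELLIPSE,(25,25)))
ct=max(cv2.findContours(m2,0,2)[0],key=cv2.contourArea);e=cv2.minEnclosingCircle(ct);print(e,[ray(c,e[0],z).round(1) for z in(104.5,96)])
ys,xs=np.nonzero(m);L=(xs.min(),ys[xs<xs.min()+3].mean());Rr=(xs.max(),ys[xs>xs.max()-3].mean())
a=ray(c,L,96);b=ray(c,Rr,96);print(L,Rr,a,b,np.linalg.norm(a-b),(a+b)/2,np.degrees(np.arctan2(*(b-a)[1::-1])))
m=((H>100)&(H<130)&(S>150)&(V>110)).astype(np.uint8);m[:180]=0;m[250:]=0;m[:,200:]=0
ct=max(cv2.findContours(m,0,2)[0],key=cv2.contourArea);e=cv2.minEnclosingCircle(ct);print(e,ray(c,e[0],64))
E
```

```text
((311.0616455078125, 207.15753173828125), 25.404253005981445) [array([541.2, -30.3, 104.5]), array([543.6, -31.2,  96. ])]
(np.int64(261), np.float64(204.125)) (np.int64(360), np.float64(212.1153846153846)) [528.9059994  -77.66634136  96.        ] [559.86429556  13.82202047  96.        ] 96.58434889441 [544.38514748 -31.92216044  96.        ] 71.30494803648126
((107.0, 215.0), 16.55304527282715) [ 507.28163977 -254.2556264    64.        ]
```

```bash
python3 -m pendant '[[[-0.1,0.25,0.7,0.3],[-0.1,0.25,0.8,0.3],[-0.1,0.25,0.8,0.3],[-0.06,0.2,0.8,0],[0,0,0.8,0],[0,0,0.8,0],[0,0,0.8,0],[0,0,0.5,0],[0,0,0.2,0],[0,0,0,0]]]'
python3 -c "
from h import *
s=sense();y=np.radians(s['tcp_rot'][2]);d=np.array([544.5,-32])-s['tool_pos'][:2];print(s['tool_pos'],d@[np.cos(y),np.sin(y)],d@[np.sin(y),-np.cos(y)])"
```

```text
time: 3.48
tool_pos: [535.9, -21.5, 116.0]
tcp_rot: [-179.0, 0.8, 71.9]
ft_force: [0.2, -0.3, -0.8]
finger_gap: 0.3
[535.9123157  -21.48142311 116.02904505] -7.335101132741388 11.427382581698344
```

```bash
python3 -m pendant '[[[-0.2,0.3,-0.05,0],[-0.2,0.3,-0.05,0],[-0.05,0.1,0,0],[0,0,0,0],[0,0,0.1,0],[0,0,0.1,0],[0,0,0.1,0],[0,0,0.1,0],[0,0,0.1,0],[0,0,0,0]]]'
python3 -c "
from h import *
s=sense();y=np.radians(s['tcp_rot'][2]);d=np.array([544.5,-32])-s['tool_pos'][:2];print(s['tool_pos'],d@[np.cos(y),np.sin(y)],d@[np.sin(y),-np.cos(y)])"
```

```text
time: 4.32
tool_pos: [550.4, -35.9, 112.3]
tcp_rot: [-179.5, 0.7, 71.9]
ft_force: [1.0, -0.3, 0.0]
finger_gap: 0.2
[550.39393483 -35.86413094 112.31159763] 1.8445829009135086 -6.80202099695322
```

```bash
python3 -m pendant '[[[0.08,-0.3,0,0],[0,0,0,0],[0,0,0,0],[0,0,0.1,0],[0,0,0.1,0],[0,0,0.1,0],[0,0,0,0],[0,0,0,0],[0,0,0,0],[0,0,0,0]]]'
python3 -c "
from h import *
s=sense();y=np.radians(s['tcp_rot'][2]);d=np.array([544.5,-32])-s['tool_pos'][:2];print(s['tool_pos'],d@[np.cos(y),np.sin(y)],d@[np.sin(y),-np.cos(y)])"
```

```text
time: 5.15
tool_pos: [543.9, -31.7, 105.2]
tcp_rot: [-179.4, 0.7, 72.0]
ft_force: [0.5, 0.4, -0.8]
finger_gap: -0.1
[543.90824778 -31.74327485 105.16015421] -0.06078265215625383 0.6421712856868751
```

Centred just above the head. Now I press to about z=93.

```bash
python3 -m pendant '[[[0,0,0.1,0],[0,0,0.1,0],[0,0,0.1,0],[0,0,0.1,0],[0,0,0.1,0],[0,0,0.1,0],[0,0,0,0],[0,0,0,0],[0,0,0,0],[0,0,0,0]]]'
```

```text
time: 5.98
tool_pos: [544.4, -31.8, 94.3]
tcp_rot: [-179.5, 0.7, 72.0]
ft_force: [-2.9, 0.5, 5.3]
finger_gap: 0.2
```

```bash
python3 -m pendant '[[[0,0,0.08,0],[0,0,0.08,0],[0,0,0,0],[0,0,0.05,0],[0,0,0.05,0],[0,0,0,0],[0,0,0,0],[0,0,0,0],[0,0,0,0],[0,0,0,0]]]'
```

```text
time: 6.82
tool_pos: [544.5, -31.9, 94.0]
tcp_rot: [-179.5, 0.7, 72.0]
ft_force: [-2.8, 0.9, 5.2]
finger_gap: 0.0
```

```bash
python3 -m pendant '[[[0,0,0.15,0],[0,0,0.15,0],[0,0,0.15,0],[0,0,0.15,0],[0,0,0.15,0],[0,0,0.15,0],[0,0,0.15,0],[0,0,0.15,0],[0,0,0.15,0],[0,0,0.15,0]]]'
```

```text
time: 7.65
tool_pos: [545.1, -32.0, 91.8]
tcp_rot: [-179.5, 0.8, 72.1]
ft_force: [-16.3, 2.7, 29.6]
finger_gap: 0.1
```

```bash
python3 -m pendant '[[[0,0,-0.3,0],[0,0,-0.5,0],[0,0,-0.5,0],[0,0,-0.3,0],[0.5,-0.35,0,0],[0.5,-0.35,0,0],[0.5,-0.35,0,0],[0.5,-0.3,0,0],[0,0,0,0],[0,0,0,0]]]'
python3 -c "
from h import *
s=sense();y=np.radians(s['tcp_rot'][2]);d=-np.array([544.5,-32])+s['tool_pos'][:2];print(s['tool_pos'],d@[np.cos(y),np.sin(y)],d@[np.sin(y),-np.cos(y)])
c=wristcal(s);cv2.imwrite('pics/w2.png',snapshot('wrist')[:,:,::-1])"
```

```text
time: 8.48
tool_pos: [530.2, 20.8, 125.2]
tcp_rot: [-179.5, 0.8, 72.1]
ft_force: [-0.5, -0.7, 0.7]
finger_gap: -0.2
[530.1606185   20.76471467 125.16181929] 45.80618723077435 -29.858435784516946
```

View pics/w2.png

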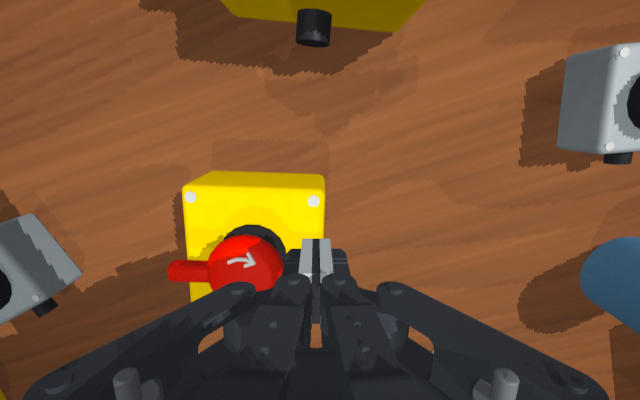

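The wrist view shows the head at about (245,263), with the fingertips at (315,245) on the robot side of the near ear. I lower beside the ear.

```bash
python3 -m pendant '[[[-0.1,0,0.4,0],[0,0,0.5,0],[0,0,0.5,0],[0,0,0.4,0],[0,0,0.2,0],[0,0,0.1,0],[0,0,0,0],[0,0,0,0],[0,0,0,0],[0,0,0,0]]]'
python3 -c "
from h import *
s=sense();y=np.radians(s['tcp_rot'][2]);d=-np.array([544.5,-32])+s['tool_pos'][:2];print(s['tool_pos'],d@[np.cos(y),np.sin(y)],d@[np.sin(y),-np.cos(y)])
im=snapshot('scene')[150:250,260:400,::-1];cv2.imwrite('pics/s2.png',cv2.resize(im,None,fx=5.5,fy=5.5,interpolation=2))"
```

```text
time: 9.37
tool_pos: [527.4, 16.3, 75.9]
tcp_rot: [-179.3, 0.9, 72.0]
ft_force: [-0.4, 0.7, -0.2]
finger_gap: -0.1
[527.4007169   16.31971201  75.85525158] 40.659537625590545 -31.208685502526905
```

View pics/s2.png

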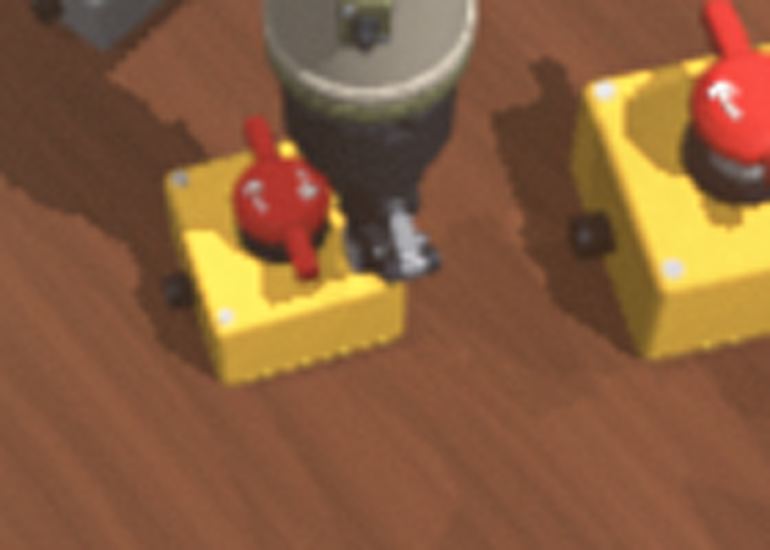

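The scene crop shows the head down and upright, with the fingertips at (400,245) beside the near ear, not touching. I push along +tool y.

```bash
python3 -m pendant '[[[0.05,0.3,-0.15,0],[0.05,0.3,0,0],[0,0.25,0,0],[0,0.25,0,0],[0,0.2,0,0],[0,0.2,0,0],[0,0.1,0,0],[0,0,0,0],[0,0,0,0],[0,0,0,0]]]'
python3 -c "
from h import *
s=sense();y=np.radians(s['tcp_rot'][2]);d=-np.array([544.5,-32])+s['tool_pos'][:2];print(s['tool_pos'],d@[np.cos(y),np.sin(y)],d@[np.sin(y),-np.cos(y)])
im=snapshot('scene')[150:250,260:400,::-1];cv2.imwrite('pics/s3.png',cv2.resize(im,None,fx=5.5,fy=5.5,interpolation=2))"
```

```text
time: 10.25
tool_pos: [563.0, 7.6, 80.1]
tcp_rot: [-179.4, 0.9, 72.0]
ft_force: [-1.3, 1.3, 0.7]
finger_gap: -0.0
[563.00986438   7.60009154  80.10606357] 43.383239703461314 5.355076301205688
```

View pics/s3.png

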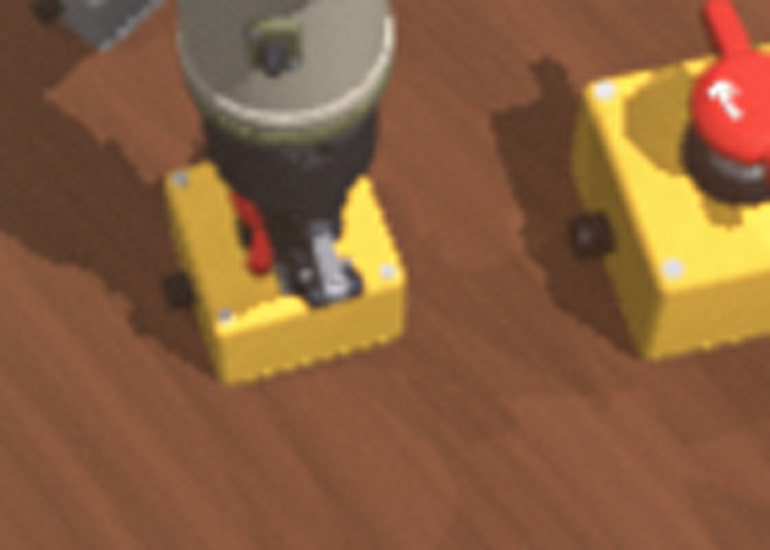

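The ear has turned roughly 0.6 rad. I push a touch further, then back off and look.

```bash
python3 -m pendant '[[[0,0.12,0,0],[0,0.05,0,0],[0,0,0,0],[0,0,0,0],[0,-0.3,0,0],[0,-0.5,0,0],[0,-0.6,0,0],[0,-0.6,0,0],[0,-0.3,0,0],[0,0,0,0]]]'
python3 -c "
from h import *
s=sense();y=np.radians(s['tcp_rot'][2]);d=-np.array([544.5,-32])+s['tool_pos'][:2];print(s['tool_pos'],d@[np.cos(y),np.sin(y)],d@[np.sin(y),-np.cos(y)])
im=snapshot('scene')[150:250,260:400,::-1];cv2.imwrite('pics/s4.png',cv2.resize(im,None,fx=5.5,fy=5.5,interpolation=2))"
```

```text
time: 11.13
tool_pos: [520.3, 21.4, 80.6]
tcp_rot: [-179.5, 0.9, 72.0]
ft_force: [0.7, 0.1, 0.5]
finger_gap: 0.1
[520.28040181  21.42134452  80.55890059] 43.3078014116619 -39.55835339549406
```

View pics/s4.png

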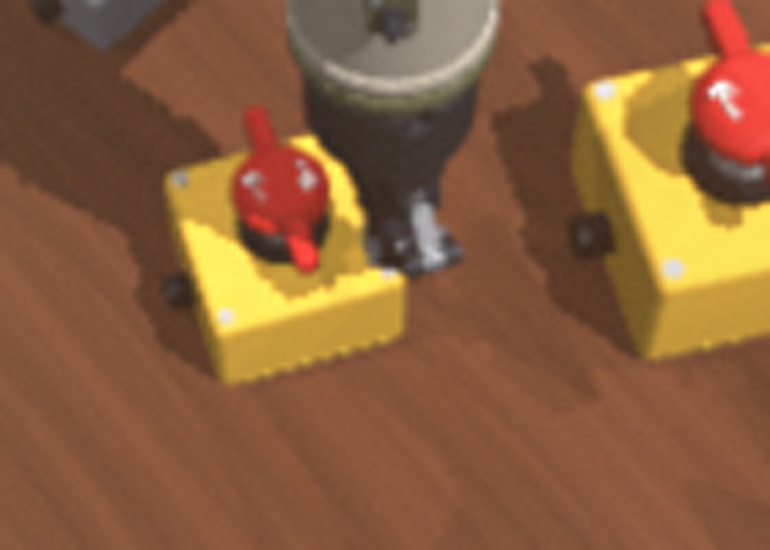

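The head is back up: its ear end, at about (316,198) in full-image pixels, matches the initial picture. Next I lift and travel to blue.

```bash
python3 -m pendant '[[[0,0,-0.6,0],[0,0,-0.9,0],[0,0,-0.9,0],[0,0,-0.9,0],[0,0,-0.9,0],[-0.6,0.15,-0.3,0],[-0.9,0.25,0,0],[-0.9,0.25,0,0],[-0.9,0.25,0,0],[-0.9,0.25,0,0]]]'
python3 -m pendant '[[[-0.9,0.25,0,0],[-0.9,0.25,0,0],[-0.9,0.25,0,0],[-0.9,0.25,0,0],[-0.9,0.25,0,0],[-0.9,0.25,0,0],[-0.8,0.25,0,0],[-0.5,0.2,0,0],[-0.2,0.1,0,0],[0,0,0,0]]]'
python3 -c "
from h import *
s=sense();y=np.radians(s['tcp_rot'][2]);d=np.array([509,-255])-s['tool_pos'][:2];print(s['tool_pos'],d@[np.cos(y),np.sin(y)],d@[np.sin(y),-np.cos(y)])
c=wristcal(s);print(proj(c,[509,-255,67]));im=snapshot('wrist')[:,:,::-1].copy();cv2.imwrite('pics/w5.png',im)
np.save('w5.npy',c,allow_pickle=True)"
```

```text
time: 12.02
tool_pos: [523.1, -68.7, 184.9]
tcp_rot: [180.0, 0.8, 72.3]
ft_force: [0.4, -0.8, 0.6]
finger_gap: 0.7
time: 12.85
tool_pos: [519.4, -233.1, 192.0]
tcp_rot: [179.6, 1.0, 71.8]
ft_force: [0.8, 0.9, -0.5]
finger_gap: -0.1
[ 519.42684351 -233.05407158  191.98074599] -24.102181572141532 -3.0704532938818168
[290.42544507 188.74720045]
```

View pics/w5.png

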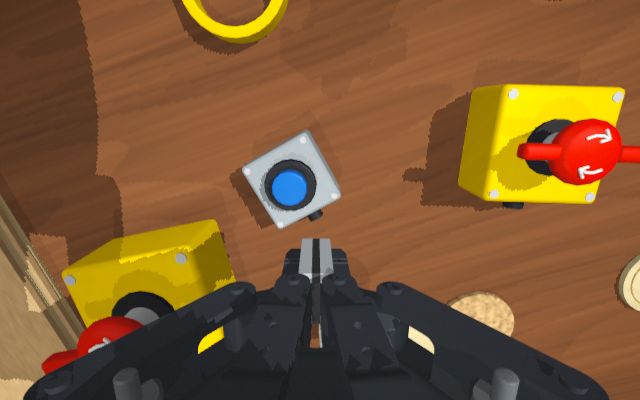

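Blue is at (289,187) against a predicted (290,189), so the location holds. I check glue clearance, then go down.

```bash
python3 -c "
from h import *
c=calibration('top');print(ray(c,(416,139),110),ray(c,(410,150),40),ray(wristcal(sense()),(289,187),67))"
python3 -m pendant '[[[-0.35,-0.03,0.5,0],[-0.35,-0.03,0.8,0],[-0.3,-0.03,0.8,0],[-0.1,0,0.8,0],[0,0,0.8,0],[0,0,0.5,0],[0,0,0.2,0],[0,0,0,0],[0,0,0,0],[0,0,0,0]]]'
python3 -c "
from h import *
s=sense();y=np.radians(s['tcp_rot'][2]);d=np.array([509,-255])-s['tool_pos'][:2];print(s['tool_pos'],d@[np.cos(y),np.sin(y)],d@[np.sin(y),-np.cos(y)])"
```

```text
[ 678.02722856 -252.97861559  110.        ] [ 663.25203578 -252.50765601   40.        ] [ 507.09180951 -255.12044213   67.        ]
time: 13.73
tool_pos: [510.7, -250.4, 97.9]
tcp_rot: [179.7, 1.0, 72.4]
ft_force: [0.2, 1.0, -0.3]
finger_gap: 0.2
[ 510.74722325 -250.36239066   97.88550556] -4.948982946410428 -0.2603407143218495
```

```bash
python3 -m pendant '[[[-0.2,-0.05,0.3,0],[0,0,0.3,0],[0,0,0.3,0],[0,0,0.3,0],[0,0,0.1,0],[0,0,0.1,0],[0,0,0,0],[0,0,0,0],[0,0,0,0],[0,0,0,0]]]'
python3 -c "
from h import *
s=sense();y=np.radians(s['tcp_rot'][2]);d=np.array([508.5,-255])-s['tool_pos'][:2];print(s['tool_pos'],d@[np.cos(y),np.sin(y)],d@[np.sin(y),-np.cos(y)])"
```

```text
time: 14.57
tool_pos: [510.5, -255.9, 70.1]
tcp_rot: [179.4, 1.0, 72.4]
ft_force: [0.6, 0.3, 0.1]
finger_gap: 0.1
[ 510.49393167 -255.86353576   70.12973905] 0.21965633391611383 -2.161760534443365
```

```bash
python3 -m pendant '[[[0,-0.08,0.12,0],[0,0,0.12,0],[0,0,0.12,0],[0,0,0.12,0],[0,0,0.12,0],[0,0,0.12,0],[0,0,0.12,0],[0,0,0.12,0],[0,0,0.12,0],[0,0,0.12,0]]]'
```

```text
time: 15.4
tool_pos: [509.8, -255.9, 60.7]
tcp_rot: [179.4, 1.1, 72.4]
ft_force: [-12.1, 7.3, 24.5]
finger_gap: -0.2
```

Fully in: z=60.7 is 6.3 mm of travel and the stop is taking 24 N. I release and go clear.

```bash
python3 -m pendant '[[[0,0,-0.3,0],[0,0,-0.5,0],[0,0,-0.8,0],[0,0,-0.9,0],[0,0,-0.9,0],[0,0,-0.9,0],[0,0,-0.9,0],[0,-0.8,-0.9,0],[0,-0.8,-0.3,0],[0,0,0,0]]]'
python3 -m pendant '[[[0,-0.8,0,0],[0,-0.8,0,0],[0,-0.8,0,0],[0,-0.4,0,0],[0,0,0,0],[0,0,0,0],[0,0,0,0],[0,0,0,0],[0,0,0,0],[0,0,0,0]]]'
python3 - <<'E'
from h import *
for n in("scene","top"): 
    im=snapshot(n)[:,:,::-1].copy();cv2.imwrite(f"pics/{n}9.png",im)
a=cv2.imread("pics/scene0.png")[100:300,190:430];b=cv2.imread("pics/scene9.png")[100:300,190:430]
cv2.imwrite("pics/cmp.png",np.hstack([cv2.resize(i,None,fx=1.65,fy=2,interpolation=2) for i in(a,b)]))
E
```

```text
time: 16.23
tool_pos: [478.1, -243.2, 195.2]
tcp_rot: [179.4, 1.1, 72.5]
ft_force: [-0.7, -0.1, -0.0]
finger_gap: 0.3
time: 17.07
tool_pos: [426.6, -227.3, 193.9]
tcp_rot: [179.1, 1.1, 72.4]
ft_force: [-0.3, -0.1, -0.8]
finger_gap: -0.0
```

View pics/cmp.png

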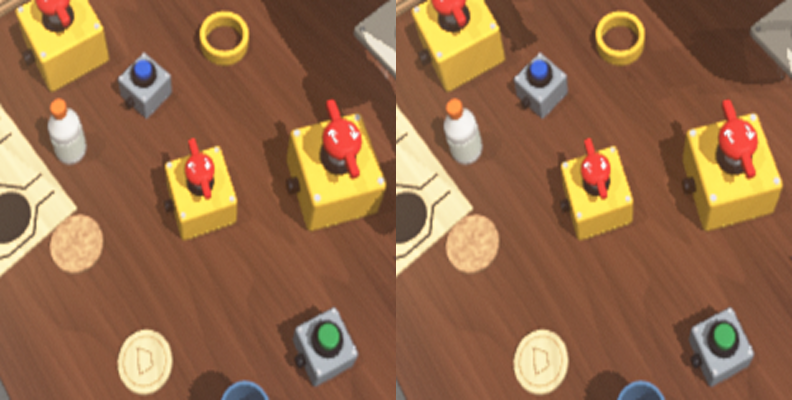

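View pics/top9.png

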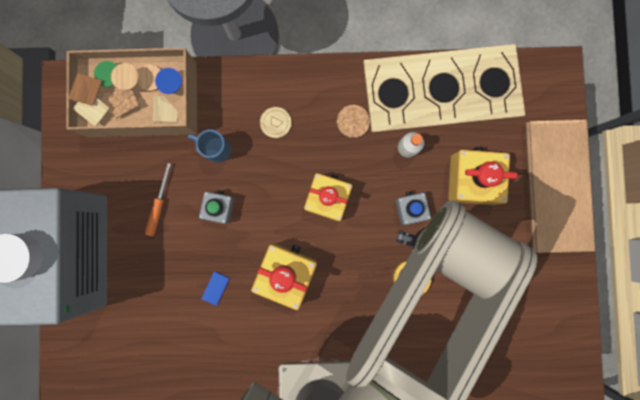

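Before and after match: red head up and turned back at (329,197), blue out at (415,208), green untouched, bystanders in place and the arm clear.

```bash
python3 -c "
from bench import *
print(hand_in())"
```

```text
the job is handed in; nothing more can be done
None
```

The stop check is done and handed in after about 17 s of the 48 s allowed. `hand_in()` reports no verdict, so the evidence below is from my own checks.

1. **Red press:** I pressed the red head on its axis with shut fingertips to its solid stop, at z about 92 mm with about 30 N on the tool. A picture then showed it staying down.
2. **Twist:** I pushed the near (+y) ear clockwise by an estimated 0.65 rad or more and backed off. A picture showed the head up again and turned back to rest.
3. **Blue reset:** I pressed it to its stop, about 6.3 mm with about 25 N on the tool, while the red head was up. Then I released it and moved the arm clear.

**Last checks:** The before and after pictures look the same. The red head is up and unturned, and blue and green are out. The loose things I could see have not moved. The arm partly covered the tape ring in the last top view, but it looked unmoved in the scene view. The tool force is back to about zero.

**Disagreements:** The scene camera placed the red head 3 to 4 mm from the top and wrist views, and I used the top and wrist value. Short moves overshot by a few mm and were corrected before contact. The ear push went about 4 mm further than commanded, which did no harm.

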